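Clear the spring-rod tester and hold its rod out at the set pointer

ROBOT

A 7-joint arm with a two-finger parallel gripper is mounted at the origin on the work surface. World frame = base frame: x ahead of the robot, y to its left, z up, the work surface at z = 0. Lengths are in m, angles in rad, forces in N, time in s.
With the tool pointing down it reaches from about 0.4 to 0.85 m from the base axis. Payload 4.5 kg.
Tool frame: the origin (TCP) lies on the centre line of the jaws, within the pads' length; the fingertips stand 25 mm ahead of it and the grasp point (between the pads) lies 6 mm ahead of it; z points along the fingers, y is the direction in which the jaws open and shut (so a half turn about z gives the same grasp; the last joint's range is limited). The gripper opens to 88 mm and grips with 3 to 60 N. Pads are 18 mm wide; open, the fingers measure 123 mm over their backs; the gripper's body (75 mm by 187 mm) begins 45 mm behind the grasp point.
Start: joints at [1.308, 0.689, -0.195, 1.565, 0.157, 0.902, -0.215], TCP at [0.183, -0.598, 0.239] pointing down, gripper open.
Joint ranges: [-3.01, 3.01], [-0.46, 2.08], [-1.47, 1.51], [0.13, 2.56], [-1, 4.14], [0.04, 2.09], [-2.66, 2.66]. Speed limits (rad/s): [2.57, 2.57, 3.14, 3.14, 3.14, 3.14, 3.14].

INTERFACE

Orientations are given as a unit quaternion [x, y, z, w].
In Python, from plant import r, eyes gives the robot as it stands.
- The arm moves only by the tool servo_tool, never from a script. Its argument "deltas" is a list of rows, each an object of numbers: "dx", "dy", "dz": the shift along the tool's x, y, z in units of 60 mm (1.0 is 60 mm); "ax", "ay", "az": the turn, a rotation vector about the tool's x, y, z in units of 6 degrees (1.0 is 6 degrees); "hand": the finger opening in mm, from 0 to 88.1. A call has 1 to 10 rows; each row is the pose to reach, as a shift and turn from the pose commanded when the call began, along the tool's axes at that moment; what a row does not reach only later rows make up. A row lasts 1/8 s, in which the tool goes at most 62.5 mm and 10.7 degrees, less where a joint would pass 70% of its speed; a pose out of reach is approached as far as the arm can. A call with a gripper value outside its range is refused whole. The fingers move at their own pace and stop on an object; "newtons" is the grip in N (left out, the last holds). Time passes only in rows, so rows that repeat a pose let the fingers close. It gives the time, the measured TCP pose, the force and the opening at its end, in the units of the state.
- r.get_state(): the state, without advancing time (a new reading comes with each control period).
- eyes.snapshot(name): name is "scene" or "top" or "wrist"; returns (picture, depth): 400x640x3 uint8, red, green, blue; 400x640 float32, m along the optical axis (not along the pixel's ray), 0 where there is no reading.
- eyes.camera_model(name): a dict with "fx", "fy", "cx", "cy" (pixels), "pose" (4x4, takes a point from camera to world coordinates). Camera axes: x right, y up, looking along -z (the intrinsics and any distortion apply to the point x, -y, -z); pixel columns grow to the right and rows downward; lengths in m; the calibration is good to about 2 mm. A picture is of the moment at which its call begins: read the wrist's pose just before it. camera_model takes no time and is no camera call; for the wrist camera it gives the pose at the moment of the call.
- r.finish_job(): hands the job in, once; it reports no verdict.
The state is a dict: "clock": time; "q": joint angles; "qd": joint speeds; "joint_torque": joint torques, N m; "tool_pos": TCP position; "eef_rot": TCP orientation; "contact_force": force on the tool from outside, world axes, zero at the start; "moment": the same for the moment, N m; "opening": opening from 0.0 (shut) to 1.0 (fully open).
Only numpy, scipy, OpenCV 4.12 (cv2) and the standard library are available. Lean on these libraries where they do the work, as an engineer would, in place of code of your own. Each camera call takes 0.05 s, during which the arm holds its last target.

TASK

On the repair bench, clear the last reading of the spring-rod tester by pressing the round plunger on its readout box right down to its stop and letting it come back up. Then pull the tester's telescoping rod out by its handle, against the inner spring, until the upright fin on the rod is in line with the set pointer on top of the housing, and finish while still holding the handle steady there with the gripper. Do not shift the pointer or the loose things on the bench.

Things in the scene. Friction and masses are not known exactly. Their poses are not given: they have to be found in the camera images.
- tester: the spring-rod tester, fixed to the bench: a square aluminium housing 170 mm long, 44 mm wide, on a dark base plate (190 x 85 x 10 mm). Origin on the bench surface straight below the housing's mouth (the end where the rod comes out). Its x axis points from the mouth back along the housing (the rod is pulled out towards its -x), z up. Rod axis 75 mm above the bench, housing from 53 to 97 mm high, with a slot along its top in which the fin rides. Nothing lies under the handle.
- handle_centre (a point): centre of the black handle on the outer end of the rod, 75 mm above the bench; with the rod fully in it lies 60 mm out from the mouth (tester x = -60 mm). Grip block 44 mm long along the rod, 18 mm wide across it, 26 mm high, with a round end flange 36 mm in diameter, 6 mm thick, just beyond its outer end; on the inner side a black neck 20 mm in diameter and 20 mm long, then the bare steel rod, 12 mm in diameter. Its axes are parallel to the tester's.
- rod (a joint): how far the rod is pulled out, in m: 0 fully in (the start), 0.090 at the outer stop. The inner spring pulls it back in with about 4 N at 0 and 13 N at 0.075.
- fin (a point): top of the thin upright steel fin fixed to the rod (5 mm thick along the rod, 6 mm wide), standing 20 mm above the housing's top in the slot, 180 mm behind the handle's centre; moves with the rod. Axes as the tester's.
- pointer_tip (a point): tip of the set pointer, a black 18 x 14 x 15 mm rider with a thin dark blade, on the housing's top beside the slot (on the tester's +y side), blade 4 mm thick, tip 4 mm beside the slot's middle and 112 mm above the bench. It is set 45 to 75 mm from the fin towards the mouth, and stiff on its track; the fin passes it freely. Axes as the tester's: fin and pointer are in line when both have the same tester x.
- plunger_top (a point): centre of the top of the round steel plunger head (36 mm diameter, 10 mm thick) on the readout box, 82 mm above the bench when up; it is pressed straight down 12 mm to its stop. The readout box is grey, 120 x 100 x 50 mm, fixed to the bench, with a blank dark green display.
- plunger (a joint): how far the plunger is pressed, in m: 0 up, 0.012 at its stop; spring about 2 N at the top, 6.5 N at the stop, comes up by itself
- capacitor_mid (a point): middle of a loose black can capacitor standing on the bench, 35 mm diameter, 50 mm high; leave alone
- screwdriver_mid (a point): a point on the underside of a loose screwdriver 160 mm long lying on the bench; leave alone
- knob_mid (a point): middle of a loose aluminium control knob, 30 mm diameter, 16 mm high, on the bench; leave alone

How it is judged:
On the way, in this order (a step that is already met when the one before it is completed fails the run):
1. the plunger is pressed down to its stop (within 2 mm) while the rod is still in (value of joint plunger above 0.01 m and value of joint rod below 0.01 m), for 0.1 s.
2. the plunger has come back up while the rod is still in (value of joint plunger below 0.003 m and value of joint rod below 0.02 m), for 0.1 s.
At the end, for the whole second after the job is handed in: the rod's fin is within 5 mm of the pointer along the housing and at rest (under 10 mm/s), the fingers are holding the handle (contact over 2 N), and the plunger is up (within 3 mm) (x of fin in the frame of pointer_tip between -0.005 and 0.005 m and velocity of joint rod between -0.01 and 0.01 m/s and contact force between the fingers and rod above 2 N and value of joint plunger below 0.003 m); the arm keeps its last pose, push and grip.
It fails at once if the set pointer is shifted by more than 3 mm (distance of pointer_tip from where it was at the start of the episode above 0.003 m).
It fails at once if a loose thing is shifted by more than 20 mm (distance of any of capacitor_mid, screwdriver_mid, knob_mid from where it was at the start of the episode above 0.02 m).
It also fails if it takes over 45 s, if anything falls off the work surface, if the arm or the gripper's body presses on something with over 40 N, if the wrist force passes 120 N, or if a joint passes its speed limit or range.

## Working session

There is one attempt and no reset: what is moved stays moved. The work goes in short steps, Python scripts to look and compute and a tool call to move; the robot and the scene stay as the last step left them, time stands still between calls to the robot, and variables do not carry over. Pictures are saved under pics/ and viewed, and the job is handed in when it is done.

Besides the shell and the picture viewer there is one more tool, called after ">>>" as name(argument=value, ...) on one line, values as JSON. servo_tool: Moves the arm, as the interface text tells. Its arguments: {"type":"object","properties":{"deltas":{"type":"array","items":{"type":"object","properties":{"dx":{"type":"number"},"dy":{"type":"number"},"dz":{"type":"number"},"ax":{"type":"number"},"ay":{"type":"number"},"az":{"type":"number"},"hand":{"type":"number"}}}},"newtons":{"type":"number"}},"required":["deltas"]}

```bash
ls; mkdir -p pics; python3 - <<'E'
from plant import r,eyes
import cv2,numpy as np
print(r.get_state())
for n in ["scene","top"]:
    p,d=eyes.snapshot(n); cv2.imwrite(f"pics/{n}0.png",p[:,:,::-1]); np.save(f"pics/{n}0.npy",d)
    m=eyes.camera_model(n); print(n,m)
E
```

```text
pics
{'clock': 0.0, 'q': array([ 1.30776478,  0.6899743 , -0.19450547,  1.56631863,  0.15727572,
        0.90246864, -0.21510795]), 'qd': array([ 0.00065995, -0.00259551, -0.00160983,  0.00074408,  0.00213158,
       -0.00135871, -0.00162321]), 'joint_torque': array([ 3.85677477e-04, -5.27560973e+01, -1.26718931e+00, -1.53426558e+01,
       -5.26505406e-02,  6.55070355e-03,  1.85375693e-04]), 'tool_pos': array([ 0.18258481, -0.59709644,  0.2381226 ]), 'eef_rot': array([ 9.89002366e-01,  1.47897012e-01, -1.86674671e-04, -8.70766091e-04]), 'contact_force': array([-0.06171086, -0.59537016, -0.28703791]), 'moment': array([-0.00052937,  0.00796471,  0.00647318]), 'opening': 0.9988211363880454}
scene {'fx': 512.9314209439359, 'fy': 512.9314209439359, 'cx': 312.80862128808536, 'cy': 199.5445916601788, 'pose': array([[ 0.1298942 , -0.59276829,  0.79482907,  1.39524666],
       [ 0.99148534,  0.07022763, -0.10965814, -0.17028288],
       [ 0.0091829 ,  0.80230532,  0.59684323,  0.69791291],
       [ 0.        ,  0.        ,  0.        ,  1.        ]])}
top {'fx': 438.93369922544565, 'fy': 438.93369922544565, 'cx': 318.71241620895097, 'cy': 195.47266294542803, 'pose': array([[ 0.02108381,  0.9989367 , -0.04099926,  0.52526384],
       [-0.99953597,  0.02015924, -0.02283511, -0.06859243],
       [-0.02198431,  0.04146169,  0.9988982 ,  1.07178017],
       [ 0.        ,  0.        ,  0.        ,  1.        ]])}
```

View pics/top0.png

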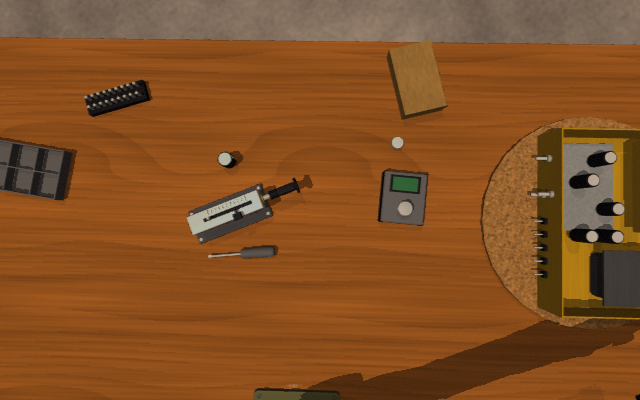

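View pics/scene0.png

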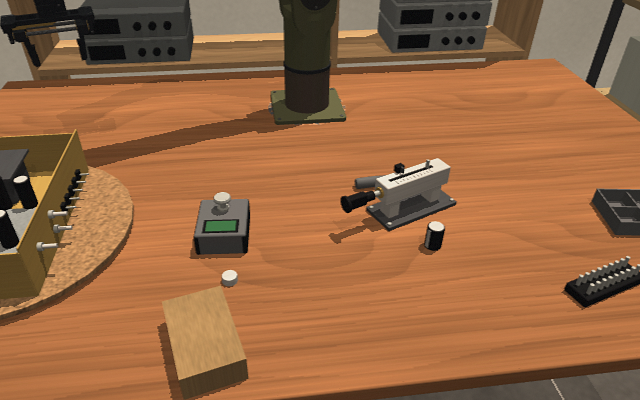

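The top picture shows the plunger at about (405,208), the handle at about (288,188), the mouth near (266,198), the pointer near (238,215), the capacitor at (227,159), the screwdriver at (245,254) and the knob at (397,143). Next I'll measure them with depth.

```bash
cat > h.py <<'E'
import numpy as np,cv2
def cloud(d,m):
    v,u=np.mgrid[0:d.shape[0],0:d.shape[1]]
    P=np.stack([(u-m['cx'])/m['fx']*d,-(v-m['cy'])/m['fy']*d,-d],-1)
    W=P@m['pose'][:3,:3].T+m['pose'][:3,3]
    W[d<=0]=np.nan
    return W
E
python3 - <<'E'
from plant import r,eyes
from h import *
for n in ["top","scene"]:
    d=np.load(f"pics/{n}0.npy"); W=cloud(d,eyes.camera_model(n))
    X,Y,Z=W[...,0],W[...,1],W[...,2]
    print(n,"table",np.nanmedian(Z[280:300,100:200] if n=="top" else Z[300:320,300:400]))
    # plunger
    print(W[208,405] if n=="top" else W[197,222])
    px,py=0.527,-0.24
    a=(np.abs(Z-.082)<.006)
    B=(X>.45)&(X<.65)&(Y<-.1)&(Y>-.35)&a
    print("plunger",B.sum(),np.median(W[B],0),W[B].min(0),W[B].max(0))
    # housing top
    H=(np.abs(Z-.097)<.003)&(X>.4)&(X<.7)&(Y>-.05)&(Y<.35)
    pts=W[H][:,:2].astype(np.float32); rect=cv2.minAreaRect(pts); print("housing",H.sum(),rect,cv2.boxPoints(rect).round(4).tolist(), np.median(W[H][:,2]))
    F=(Z>.103)&(Z<.2)&(X>.4)&(X<.7)&(Y>-.05)&(Y<.35)
    print("above",W[F].round(4).tolist()[:60])
p=cv2.imread("pics/top0.png"); c=cv2.resize(p[140:275,170:330],None,fx=5,fy=5,interpolation=cv2.INTER_CUBIC)[:600]
cv2.imwrite("pics/crop0.png",c)
p=cv2.imread("pics/scene0.png"); c=cv2.resize(p[140:260,320:480],None,fx=5,fy=5,interpolation=cv2.INTER_CUBIC)
cv2.imwrite("pics/crop1.png",c)
E
```

```text
top table 0.00012956058941049342
[ 0.54167096 -0.24044988  0.08107446]
plunger 186 [ 0.54153303 -0.2394835   0.0818938 ] [ 0.52581549 -0.25676566  0.07716226] [ 0.55751311 -0.22269131  0.08738144]
housing 1278 ((0.5403986573219299, 0.12363134324550629), (0.0450206957757473, 0.25707435607910156), 22.6396541595459) [[0.4700999855995178, 0.23360000550746918], [0.569100022315979, -0.003700000001117587], [0.6107000112533569, 0.013700000010430813], [0.5116999745368958, 0.250900000333786]] 0.09724776645625827
above [[0.529, 0.1377, 0.1164], [0.529, 0.1364, 0.1122], [0.5291, 0.1357, 0.1049], [0.5268, 0.1387, 0.1113], [0.5268, 0.1366, 0.111], [0.5269, 0.1342, 0.1118], [0.5246, 0.1384, 0.1126], [0.5247, 0.1341, 0.1119], [0.5248, 0.1297, 0.1122], [0.5248, 0.1274, 0.1123], [0.5249, 0.1267, 0.105], [0.5225, 0.1358, 0.1143], [0.5225, 0.1347, 0.1088], [0.5226, 0.1313, 0.1145], [0.5226, 0.1303, 0.109], [0.5226, 0.1272, 0.1132], [0.5227, 0.1254, 0.1114], [0.5202, 0.1406, 0.112], [0.5202, 0.1382, 0.1128], [0.5203, 0.1357, 0.1144], [0.5203, 0.1338, 0.1131], [0.5204, 0.1321, 0.1107], [0.5204, 0.1296, 0.
[... 2309 characters left out ...]
, 0.1127], [0.518, 0.1242, 0.1145], [0.5151, 0.1274, 0.1124], [0.517, 0.1289, 0.1135], [0.5179, 0.1308, 0.1139], [0.5179, 0.133, 0.1138], [0.5238, 0.1331, 0.1175], [0.5203, 0.1365, 0.115], [0.5186, 0.1393, 0.1137], [0.5209, 0.1406, 0.1151], [0.5103, 0.1933, 0.1044], [0.5152, 0.1935, 0.1075], [0.5137, 0.1963, 0.1064], [0.5144, 0.1983, 0.1066], [0.5192, 0.1219, 0.1129], [0.517, 0.1248, 0.1113], [0.5183, 0.1266, 0.112], [0.5197, 0.1283, 0.1128], [0.521, 0.13, 0.1134], [0.5226, 0.1317, 0.1143], [0.5214, 0.1342, 0.1134], [0.523, 0.1359, 0.1143], [0.5223, 0.1383, 0.1137], [0.5199, 0.1413, 0.1119], [0.5165, 0.1933, 0.1059], [0.5131, 0.1969, 0.1034], [0.5136, 0.199, 0.1035], [0.517, 0.1229, 0.1089]]
```

View pics/crop0.png

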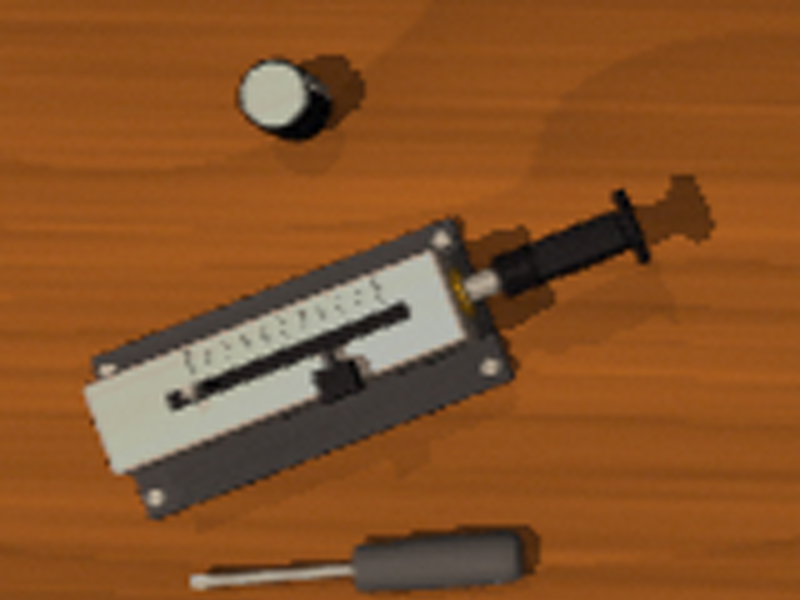

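View pics/crop1.png

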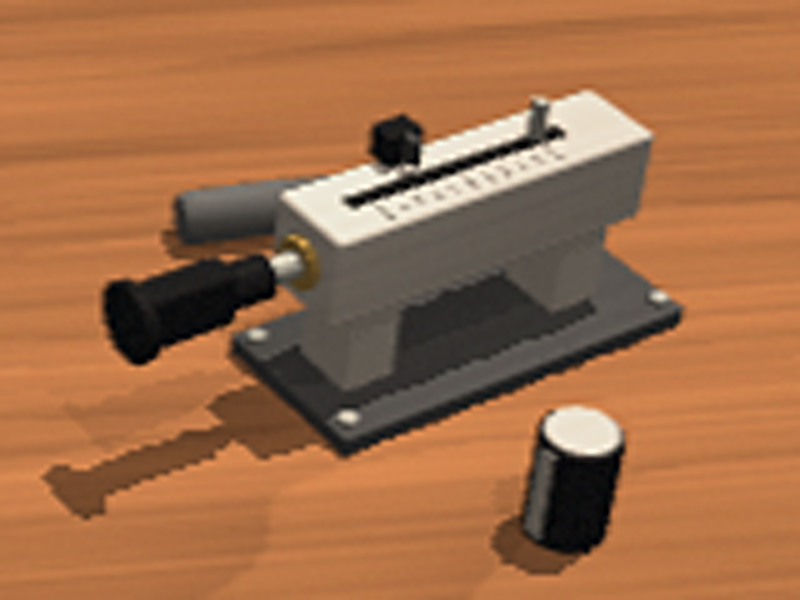

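```bash
python3 - <<'E'
from plant import r,eyes
from h import *
from scipy.spatial.transform import Rotation as R
for n in ["top","scene"]:
    d=np.load(f"pics/{n}0.npy"); W=cloud(d,eyes.camera_model(n))
    X,Y,Z=W[...,0],W[...,1],W[...,2]
    C=(X>.2)&(X<.8)&(Y<-.32)
    print(n,"chassis max z",np.nanmax(Z[C]))
    nb=(X>.4)&(X<.7)&(Y>-.06)&(Y<.35)
    fin=nb&(Z>.103)&(Z<.13)&(Y>.185)&(Y<.21)
    ptr=nb&(Z>.108)&(Z<.13)&(Y>.1)&(Y<.16)
    fm=W[fin].mean(0)
    hd=nb&(Z>.080)&(Z<.1)&(Y<.02)&(Y>-.04)
    hg=nb&(np.abs(Z-.088)<.004)&(Y<.03)&(Y>-.05)
    c,(w,h),a=cv2.minAreaRect(W[hg][:,:2].astype(np.float32))
    print("handle blk",W[hg].mean(0),c,w,h,a, W[hg].min(0),W[hg].max(0))
    H=nb&(np.abs(Z-.097)<.004)&(Y>.04)&(Y<.25)
    c,(w,h),a=cv2.minAreaRect(W[H][:,:2].astype(np.float32)); print("hous",c,w,h,a)
    print("fin",fin.sum(),fm)
    e=W[hg].mean(0)-fm; print("dir",np.degrees(np.arctan2(-e[1],-e[0])),np.hypot(*e[:2]))
    t=np.array([np.cos(np.radians(a+90)),np.sin(np.radians(a+90))]) if w<h else np.array([np.cos(np.radians(a)),np.sin(np.radians(a))])
    if t[1]<0:t=-t
    s=np.array([-t[1],t[0]])
    c=np.array(c)
    for nm,M in(("fin",fin),("ptr",ptr)):
        q=W[M][:,:2]-c; print(nm,"axis",t,"\n",np.c_[q@t,q@s,W[M][:,2]][np.argsort(q@s)].round(4).tolist())
print(R.from_quat(r.get_state()['eef_rot']).as_matrix().round(3))
E
```

```text
top chassis max z 0.2501870023079448
handle blk [0.58471673 0.01694868 0.08825129] (0.5883472561836243, 0.016723688691854477) 0.030147964134812355 0.029965892434120178 7.071892261505127 [0.57188704 0.00077423 0.08439024] [0.60415209 0.02997793 0.09195714]
hous (0.5237065553665161, 0.16379837691783905) 0.04506058990955353 0.17013253271579742 22.57982063293457
fin 10 [0.51069904 0.19576052 0.1150783 ]
dir 112.48670822581376 0.1935259569077725
fin axis [-0.38397015  0.92334551] 
 [[0.0368, -0.003, 0.1158], [0.0339, -0.0019, 0.1188], [0.0332, -0.0015, 0.1059], [0.0323, -0.0013, 0.1174], [0.0375, -0.001, 0.1161], [0.0354, -0.0002, 0.1161], [0.0333, 0.0007, 0.1162], [0.0324, 0.0011, 0.1118], [0.0357, 0.002, 0.1179], [0.0345, 0.0026, 0.1146]]
ptr axis [-0.38397015  0.92334551] 
 [[-0.0261, 0.0052, 0.1164], [-0.0273, 0.0056, 0.1122], [-0.0243, 0.0068, 0.1113], [-0.0263, 0.0075, 0.111], [-0.0285, 0.0084, 0.1118], [-0.0238, 0.0089, 0.1126], [-0.0278, 0.0105, 0.1119], [-0.0254, 0.0119, 0.1143], [-0.0319, 0.0121, 0.1122], [-0.0201, 0.0122, 0.112], [-0.0264, 0.0123, 0.1088], [-0.034, 0.0129, 0.11
[... 3573 characters left out ...]
0175, 0.1128], [-0.034, 0.0176, 0.1109], [-0.0288, 0.0183, 0.1139], [-0.0357, 0.0184, 0.1085], [-0.0175, 0.0191, 0.1125], [-0.0256, 0.0192, 0.1149], [-0.0205, 0.0192, 0.1159], [-0.0353, 0.0194, 0.1103], [-0.0329, 0.0194, 0.112], [-0.0302, 0.0198, 0.1135], [-0.0375, 0.0203, 0.1129], [-0.0221, 0.0205, 0.1156], [-0.0349, 0.0206, 0.1145], [-0.034, 0.0213, 0.1113], [-0.0263, 0.0216, 0.1138], [-0.0238, 0.0218, 0.1154], [-0.0358, 0.022, 0.1089], [-0.0262, 0.0221, 0.116], [-0.0309, 0.0221, 0.1124], [-0.0203, 0.0223, 0.1116], [-0.033, 0.0233, 0.1149], [-0.0273, 0.0237, 0.1129], [-0.03, 0.0237, 0.1137], [-0.0349, 0.0238, 0.1127]]
[[ 0.956  0.293 -0.001]
 [ 0.293 -0.956  0.002]
 [-0.    -0.002 -1.   ]]
```

```bash
python3 - <<'E'
from plant import r,eyes
from h import *
d=np.load("pics/top0.npy"); W=cloud(d,eyes.camera_model("top"))
X,Y,Z=W[...,0],W[...,1],W[...,2]
for y0 in np.arange(-.8,-.3,.05):
    print(round(y0,2),[ (lambda a: round(float(np.nanpercentile(a,99)),3) if a.size else None)(Z[(X>x)&(X<x+.05)&(Y>y0)&(Y<y0+.05)]) for x in np.arange(.15,.75,.05)])
E
```

```text
-0.8 [0.006, 0.005, 0.028, 0.081, None, None, 0.034, 0.034, 0.033, 0.034, 0.034, 0.081]
-0.75 [0.005, 0.006, 0.029, 0.126, 0.107, 0.107, 0.106, 0.111, 0.111, 0.104, 0.105, 0.127]
-0.7 [0.006, 0.005, 0.029, 0.126, 0.107, 0.107, 0.129, 0.125, 0.117, 0.121, 0.123, 0.126]
-0.65 [0.005, 0.247, 0.029, 0.127, 0.034, 0.034, 0.123, 0.122, 0.126, 0.129, 0.061, 0.128]
-0.6 [0.005, 0.006, 0.027, 0.135, 0.137, 0.136, 0.137, 0.136, 0.137, 0.137, 0.137, 0.135]
-0.55 [0.005, 0.005, 0.006, 0.029, 0.067, 0.067, 0.068, 0.068, 0.101, 0.029, 0.091, 0.029]
-0.5 [0.005, 0.005, 0.005, 0.005, 0.028, 0.03, 0.029, 0.029, 0.029, 0.029, 0.029, 0.006]
-0.45 [0.005, 0.005, 0.005, 0.005, 0.005, 0.026, 0.028, 0.03, 0.028, 0.025, 0.005, 0.005]
-0.4 [0.005, 0.005, 0.006, 0.006, 0.005, 0.005, 0.006, 0.005, 0.006, 0.006, 0.005, 0.006]
-0.35 [0.005, 0.005, 0.005, 0.005, 0.006, 0.005, 0.006, 0.005, 0.005, 0.006, 0.006, 0.007]
```

>>> servo_tool(deltas=[{"dx": 0.6, "dy": -0.3, "dz": 0, "az": -0.6, "hand": 0}, {"dx": 1.4, "dy": -0.72, "dz": 0, "az": -1.4, "hand": 0}, {"dx": 2.25, "dy": -1.18, "dz": 0, "az": -2.3, "hand": 0}, {"dx": 3.1, "dy": -1.64, "dz": 0, "az": -3.2, "hand": 0}, {"dx": 3.95, "dy": -2.1, "dz": 0, "az": -4.1, "hand": 0}, {"dx": 4.8, "dy": -2.54, "dz": 0.2, "az": -5, "hand": 0}, {"dx": 5.65, "dy": -2.98, "dz": 0.5, "az": -6, "hand": 0}, {"dx": 6.5, "dy": -3.43, "dz": 0.9, "az": -7, "hand": 0}, {"dx": 7.2, "dy": -3.8, "dz": 1.3, "az": -7.8, "hand": 0}, {"dx": 7.47, "dy": -3.94, "dz": 1.63, "az": -8, "hand": 0}])

```text
schema error: expected keys dx, dy, dz, ax, ay, az, hand
```

```bash
python3 - <<'E'
from plant import r,eyes
from scipy.spatial.transform import Rotation as R
s=r.get_state(); print(s['clock'],s['tool_pos'],s['opening'],s['contact_force'],s['q'].round(2)); print(R.from_quat(s['eef_rot']).as_matrix().round(3))
E
```

```text
0.1 [ 0.18258633 -0.5971496   0.23818764] 1.0043563188322973 [-0.21724195 -0.16099392  0.46861409] [ 1.31  0.69 -0.19  1.57  0.16  0.9  -0.22]
[[ 0.956  0.293 -0.001]
 [ 0.293 -0.956  0.002]
 [-0.    -0.002 -1.   ]]
```

>>> servo_tool(deltas=[{"dx": 0.6, "dy": -0.3, "dz": 0, "ax": 0, "ay": 0, "az": -0.6, "hand": 0}, {"dx": 1.4, "dy": -0.72, "dz": 0, "ax": 0, "ay": 0, "az": -1.4, "hand": 0}, {"dx": 2.25, "dy": -1.18, "dz": 0, "ax": 0, "ay": 0, "az": -2.3, "hand": 0}, {"dx": 3.1, "dy": -1.64, "dz": 0, "ax": 0, "ay": 0, "az": -3.2, "hand": 0}, {"dx": 3.95, "dy": -2.1, "dz": 0, "ax": 0, "ay": 0, "az": -4.1, "hand": 0}, {"dx": 4.8, "dy": -2.54, "dz": 0.2, "ax": 0, "ay": 0, "az": -5, "hand": 0}, {"dx": 5.65, "dy": -2.98, "dz": 0.5, "ax": 0, "ay": 0, "az": -6, "hand": 0}, {"dx": 6.5, "dy": -3.43, "dz": 0.9, "ax": 0, "ay": 0, "az": -7, "hand": 0}, {"dx": 7.2, "dy": -3.8, "dz": 1.3, "ax": 0, "ay": 0, "az": -7.8, "hand": 0}, {"dx": 7.47, "dy": -3.94, "dz": 1.63, "ax": 0, "ay": 0, "az": -8, "hand": 0}], newtons=30)

```text
clock: 1.35
tool_pos: [0.5442, -0.2372, 0.1399]
eef_rot: [0.842, 0.539, 0.001, -0.001]
contact_force: [-1.1, -0.1, 0.3]
opening: 0.007
```

```bash
python3 - <<'E'
from plant import r,eyes
from scipy.spatial.transform import Rotation as R
s=r.get_state(); print(s['clock'],s['tool_pos'],s['opening'],s['contact_force'],s['q'].round(2)); print(R.from_quat(s['eef_rot']).as_matrix().round(3))
E
```

```text
1.35 [ 0.54415036 -0.23715083  0.13993408] 0.007164654973365744 [-1.11492932 -0.11620458  0.29878723] [ 0.52  0.79 -0.33  1.75  0.38  0.67 -0.45]
[[ 0.418  0.908  0.001]
 [ 0.908 -0.418  0.002]
 [ 0.002 -0.    -1.   ]]
```

>>> servo_tool(deltas=[{"dx": 0, "dy": 0, "dz": 0.3, "ax": 0, "ay": 0, "az": 0, "hand": 0}, {"dx": 0, "dy": 0, "dz": 0.55, "ax": 0, "ay": 0, "az": 0, "hand": 0}, {"dx": 0, "dy": 0, "dz": 0.7, "ax": 0, "ay": 0, "az": 0, "hand": 0}, {"dx": 0, "dy": 0, "dz": 0.77, "ax": 0, "ay": 0, "az": 0, "hand": 0}, {"dx": 0, "dy": 0, "dz": 0.77, "ax": 0, "ay": 0, "az": 0, "hand": 0}, {"dx": 0, "dy": 0, "dz": 0.77, "ax": 0, "ay": 0, "az": 0, "hand": 0}])

```text
clock: 2.1
tool_pos: [0.5426, -0.2408, 0.0955]
eef_rot: [0.843, 0.537, 0.0, 0.0]
contact_force: [0.6, 0.3, 0.4]
opening: 0.008
```

```bash
python3 - <<'E'
from plant import r,eyes
from h import *
p,d=eyes.snapshot("scene"); np.save("pics/s1.npy",d)
cv2.imwrite("pics/s1.png",cv2.resize(p[100:260,140:340,::-1],None,fx=3.7,fy=3.7,interpolation=cv2.INTER_CUBIC))
s=r.get_state();print(s['clock'],s['tool_pos'],s['contact_force'],s['moment'])
p,d=eyes.snapshot("wrist");cv2.imwrite("pics/w1.png",p[:,:,::-1])
s=r.get_state();print(s['clock'],s['tool_pos'],s['contact_force'],s['moment'])
E
```

```text
2.15 [ 0.54260908 -0.24070673  0.09546299] [0.04202702 0.25284117 0.43939928] [-0.0502329  -0.06016063 -0.00377194]
2.2 [ 0.5425806  -0.24064554  0.09541765] [-0.56274671 -0.28915779 -0.34381897] [ 0.0388794  -0.07719254  0.05103092]
```

View pics/s1.png

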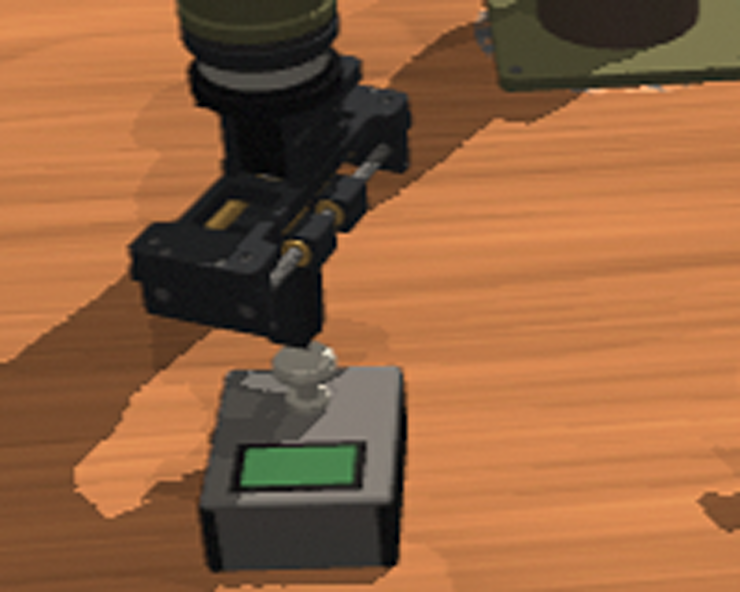

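View pics/w1.png

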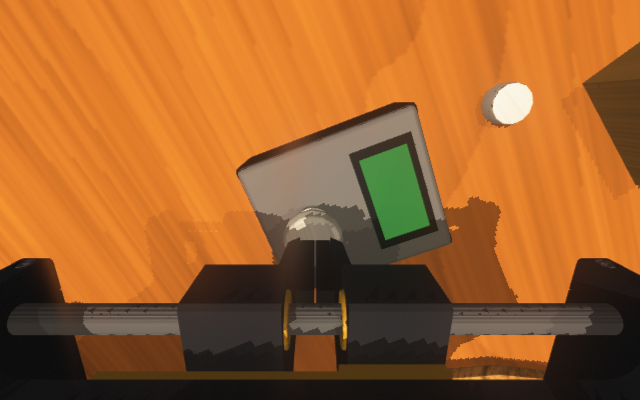

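```bash
python3 - <<'E'
from plant import r,eyes
from h import *
d=np.load("pics/s1.npy"); W=cloud(d,eyes.camera_model("scene"))
for v in range(180,212,2):
    print(v,[tuple(W[v,u].round(3)) for u in (218,222,226)])
E
```

```text
180 [(np.float64(0.56), np.float64(-0.241), np.float64(0.134)), (np.float64(0.546), np.float64(-0.234), np.float64(0.124)), (np.float64(0.538), np.float64(-0.227), np.float64(0.118))]
182 [(np.float64(0.562), np.float64(-0.241), np.float64(0.131)), (np.float64(0.549), np.float64(-0.234), np.float64(0.122)), (np.float64(0.539), np.float64(-0.227), np.float64(0.114))]
184 [(np.float64(0.559), np.float64(-0.242), np.float64(0.124)), (np.float64(0.549), np.float64(-0.235), np.float64(0.117)), (np.float64(0.538), np.float64(-0.228), np.float64(0.109))]
186 [(np.float64(nan), np.float64(nan), np.float64(nan)), (np.float64(0.55), np.float64(-0.235), np.float64(0.112)), (np.float64(0.539), np.float64(-0.228), np.float64(0.104))]
188 [(np.float64(0.561), np.float64(-0.243), np.float64(0.116)), (np.float64(0.553), np.float64(-0.235), np.float64(0.11)), (np.float64(0.54), np.float64(-0.229), np.float64(0.1))]
190 [(np.float64(0.557), np.float64(-0.243), np.float64(0.108)), (np.float64(0.553), np.float64(-0.236), np.float64(0.105)), (np.float64(0.403), np.float64(-0.238), np.float64(-0.001))]
19
[... 1137 characters left out ...]
(-0.247), np.float64(0.071)), (np.float64(0.558), np.float64(-0.239), np.float64(0.074)), (np.float64(0.536), np.float64(-0.232), np.float64(0.057))]
206 [(np.float64(0.54), np.float64(-0.249), np.float64(0.056)), (np.float64(0.545), np.float64(-0.24), np.float64(0.059)), (np.float64(0.542), np.float64(-0.232), np.float64(0.057))]
208 [(np.float64(0.544), np.float64(-0.249), np.float64(0.054)), (np.float64(0.549), np.float64(-0.24), np.float64(0.057)), (np.float64(0.55), np.float64(-0.232), np.float64(0.057))]
210 [(np.float64(0.549), np.float64(-0.249), np.float64(0.053)), (np.float64(0.554), np.float64(-0.241), np.float64(0.056)), (np.float64(0.552), np.float64(-0.233), np.float64(0.054))]
```

The picture shows the plunger still fully up. Depth puts its head at z≈0.082 and the finger ends at about 0.097, so the tips reach less far below the reported TCP than stated, and no force has been felt. I'll go down in small steps and watch the force.

>>> servo_tool(deltas=[{"dx": 0, "dy": 0, "dz": 0.1, "ax": 0, "ay": 0, "az": 0, "hand": 0}, {"dx": 0, "dy": 0, "dz": 0.2, "ax": 0, "ay": 0, "az": 0, "hand": 0}, {"dx": 0, "dy": 0, "dz": 0.2, "ax": 0, "ay": 0, "az": 0, "hand": 0}])

```text
clock: 2.58
tool_pos: [0.5422, -0.2405, 0.0825]
eef_rot: [0.843, 0.537, -0.0, -0.0]
contact_force: [-0.5, 0.5, 1.5]
opening: 0.005
```

>>> servo_tool(deltas=[{"dx": 0, "dy": 0, "dz": 0.08, "ax": 0, "ay": 0, "az": 0, "hand": 0}, {"dx": 0, "dy": 0, "dz": 0.12, "ax": 0, "ay": 0, "az": 0, "hand": 0}, {"dx": 0, "dy": 0, "dz": 0.12, "ax": 0, "ay": 0, "az": 0, "hand": 0}])

```text
clock: 2.95
tool_pos: [0.5423, -0.2405, 0.0758]
eef_rot: [0.843, 0.537, -0.0, 0.0]
contact_force: [-1.8, -0.6, 3.6]
opening: 0.004
```

>>> servo_tool(deltas=[{"dx": 0, "dy": 0, "dz": 0.08, "ax": 0, "ay": 0, "az": 0, "hand": 0}, {"dx": 0, "dy": 0, "dz": 0.12, "ax": 0, "ay": 0, "az": 0, "hand": 0}, {"dx": 0, "dy": 0, "dz": 0.12, "ax": 0, "ay": 0, "az": 0, "hand": 0}])

```text
clock: 3.32
tool_pos: [0.5424, -0.2406, 0.0702]
eef_rot: [0.843, 0.537, -0.0, 0.0]
contact_force: [-4.6, 0.8, 16.1]
opening: 0.005
```

>>> servo_tool(deltas=[{"dx": 0, "dy": 0, "dz": 0.03, "ax": 0, "ay": 0, "az": 0, "hand": 0}, {"dx": 0, "dy": 0, "dz": 0.03, "ax": 0, "ay": 0, "az": 0, "hand": 0}, {"dx": 0, "dy": 0, "dz": 0.03, "ax": 0, "ay": 0, "az": 0, "hand": 0}])

```text
clock: 3.7
tool_pos: [0.5424, -0.2406, 0.07]
eef_rot: [0.843, 0.537, -0.0, 0.001]
contact_force: [-7.3, 1.2, 28.6]
opening: 0.004
```

```bash
python3 - <<'E'
from plant import r,eyes
from h import *
p,d=eyes.snapshot("scene"); W=cloud(d,eyes.camera_model("scene"))
cv2.imwrite("pics/s2.png",cv2.resize(p[100:260,140:340,::-1],None,fx=3.7,fy=3.7,interpolation=cv2.INTER_CUBIC))
Z=W[...,2];B=(abs(W[...,0]-.542)<.02)&(abs(W[...,1]+.24)<.02)&(Z<.09)&(Z>.06)
print(np.histogram(Z[B],bins=np.arange(.06,.092,.002)))
E
```

```text
(array([ 3,  6, 15, 22, 31, 24, 13,  7, 10,  9, 13,  9, 11, 10, 14]), array([0.06 , 0.062, 0.064, 0.066, 0.068, 0.07 , 0.072, 0.074, 0.076,
       0.078, 0.08 , 0.082, 0.084, 0.086, 0.088, 0.09 ]))
```

View pics/s2.png

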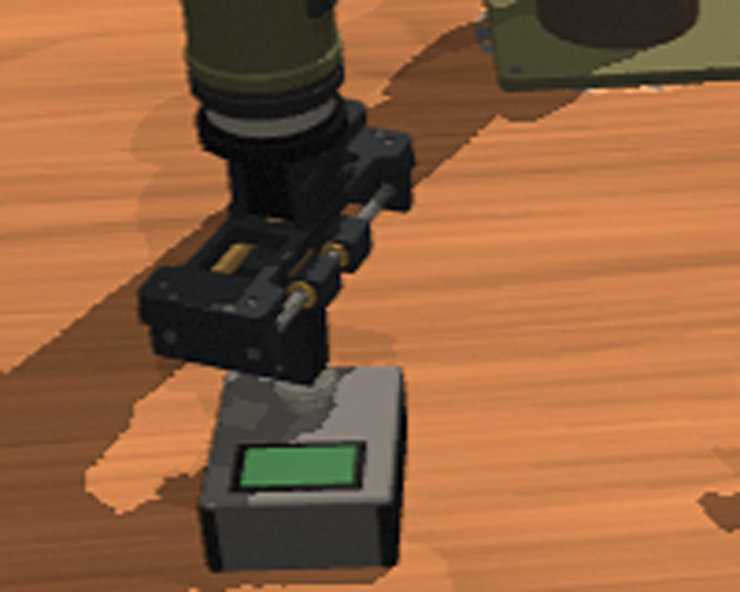

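The plunger head now sits at z≈0.070, so it's down at its stop and step 1 is done. Next I retract and move over to the handle.

>>> servo_tool(deltas=[{"dx": 0, "dy": 0, "dz": -0.5, "ax": 0, "ay": 0, "az": 0, "hand": 0}, {"dx": 0, "dy": 0, "dz": -1.2, "ax": 0, "ay": 0, "az": 0, "hand": 0}, {"dx": 0.4, "dy": -0.1, "dz": -1.65, "ax": 0, "ay": 0, "az": -0.8, "hand": 0}, {"dx": 1.2, "dy": -0.35, "dz": -1.65, "ax": 0, "ay": 0, "az": -2.2, "hand": 40}, {"dx": 2.0, "dy": -0.6, "dz": -1.65, "ax": 0, "ay": 0, "az": -3.7, "hand": 60}, {"dx": 2.8, "dy": -0.85, "dz": -1.65, "ax": 0, "ay": 0, "az": -5.2, "hand": 60}, {"dx": 3.6, "dy": -1.1, "dz": -1.65, "ax": 0, "ay": 0, "az": -6.7, "hand": 60}, {"dx": 4.2, "dy": -1.28, "dz": -1.65, "ax": 0, "ay": 0, "az": -7.6, "hand": 60}, {"dx": 4.35, "dy": -1.325, "dz": -1.65, "ax": 0, "ay": 0, "az": -7.9, "hand": 60}, {"dx": 4.35, "dy": -1.325, "dz": -1.65, "ax": 0, "ay": 0, "az": -7.9, "hand": 60}])

```text
clock: 5.0
tool_pos: [0.5803, 0.0289, 0.1654]
eef_rot: [0.557, 0.831, -0.001, -0.0]
contact_force: [0.1, 0.0, -0.1]
opening: 0.686
```

```bash
python3 - <<'E'
from plant import r,eyes
from h import *
from scipy.spatial.transform import Rotation as R
s=r.get_state(); print(s['clock'],s['tool_pos'],s['opening'],s['contact_force'],s['q'].round(2)); print(R.from_quat(s['eef_rot']).as_matrix().round(3))
m=eyes.camera_model("wrist");print(m)
p,d=eyes.snapshot("wrist"); np.save("pics/w2.npy",d);np.save("pics/w2p.npy",m['pose'])
cv2.imwrite("pics/w2.png",p[:,:,::-1])
W=cloud(d,m); Z=W[...,2]; print("table z",np.nanmedian(Z[:60,:60]))
p,d=eyes.snapshot("scene");cv2.imwrite("pics/s3.png",p[:,:,::-1])
Ws=cloud(d,eyes.camera_model("scene"));Z=Ws[...,2];B=(abs(Ws[...,0]-.542)<.014)&(abs(Ws[...,1]+.24)<.014)&(Z<.1)&(Z>.06);print("plunger z",np.median(Z[B]))
E
```

```text
5.0 [0.58029945 0.02891129 0.1653618 ] 0.6863106698785615 [ 0.09762178  0.03783626 -0.13791666] [ 0.17  0.77 -0.53  1.76  0.54  0.76 -0.24]
[[-0.38   0.925 -0.001]
 [ 0.925  0.38  -0.001]
 [-0.001 -0.001 -1.   ]]
{'fx': 306.29677890557014, 'fy': 306.29677890557014, 'cx': 314.6920303218121, 'cy': 198.63142011293786, 'pose': array([[ 9.24467286e-01, -3.64056905e-01, -1.13237832e-01,
         5.50666222e-01],
       [ 3.81260478e-01,  8.82103806e-01,  2.76646568e-01,
         9.97716247e-02],
       [-8.27570681e-04, -2.98923812e-01,  9.54276621e-01,
         3.11942798e-01],
       [ 0.00000000e+00,  0.00000000e+00,  0.00000000e+00,
         1.00000000e+00]])}
table z 0.0007577993830642504
plunger z 0.08221331089723605
```

View pics/w2.png

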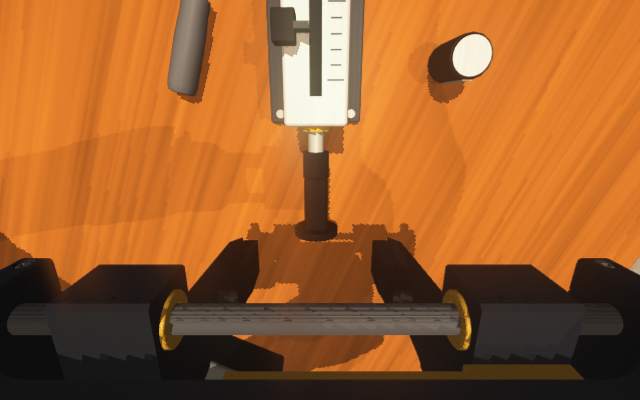

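View pics/s3.png

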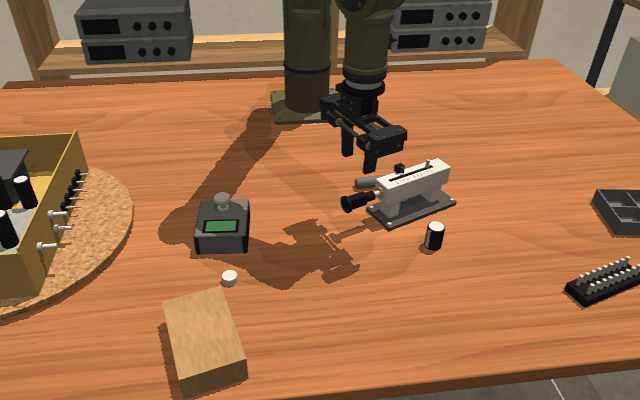

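The wrist picture shows the handle (columns 303–328) centred between the fingers, and parallel to them. The pointer blade sits at about (303,24), and the plunger is back up at z=0.082. Now I'll check the handle's position and the fingertip offset from depth.

```bash
python3 - <<'E'
from h import *
from plant import eyes
m=eyes.camera_model("wrist"); m['pose']=np.load("pics/w2p.npy"); W=cloud(np.load("pics/w2.npy"),m)
for v in range(130,244,6): print(v,W[v,316].round(4))
for (v,u) in [(240,250),(245,245),(245,254),(245,380),(245,385),(240,378),(260,245),(260,385)]: print(v,u,W[v,u].round(4))
t=np.array([np.cos(np.radians(112.6)),np.sin(np.radians(112.6))]);s=np.array([-t[1],t[0]])
X,Y,Z=W[...,0],W[...,1],W[...,2]
M=np.array([.5563,.0853])
def rel(B):
    q=W[B][:,:2]-M; return q@t,q@s
B=(abs(Z-.088)<.006)&(Y<.075)&(Y>-.02)&(np.mgrid[0:400,0:640][1]>290)&(np.mgrid[0:400,0:640][1]<345)&(np.mgrid[0:400,0:640][0]<245)
a,b=rel(B); print("handle top along",a.min(),a.max(),"lat",np.median(b))
B=(abs(Z-.097)<.003)&(Y>.06); a,b=rel(B); print("housing mouth",np.percentile(a,[0,1,3]), "lat",np.percentile(b,[1,50,99]))
E
```

```text
130 [0.5585 0.0828 0.0883]
136 [0.5604 0.0783 0.0817]
142 [0.562  0.0743 0.0822]
148 [0.5638 0.0701 0.0812]
154 [0.5652 0.0666 0.0861]
160 [0.5669 0.0624 0.0855]
166 [0.5686 0.0583 0.086 ]
172 [0.5704 0.054  0.0855]
178 [0.572  0.0501 0.0872]
184 [0.5736 0.0462 0.089 ]
190 [0.5756 0.0415 0.0878]
196 [0.5772 0.0375 0.0891]
202 [0.5792 0.0327 0.0878]
208 [0.5809 0.0286 0.0891]
214 [0.5829 0.0238 0.0886]
220 [0.5848 0.0193 0.0887]
226 [0.5866 0.0149 0.0894]
232 [0.5886 0.0101 0.0893]
238 [0.5896 0.0075 0.0943]
240 250 [0.5455 0.0242 0.1669]
245 245 [0.5442 0.0232 0.1719]
245 254 [0.5484 0.0246 0.1712]
245 380 [0.6073 0.0488 0.1711]
245 385 [0.6094 0.05   0.1716]
240 378 [0.6073 0.049  0.1656]
260 245 [0.5473 0.0244 0.1872]
260 385 [0.6058 0.0491 0.1881]
handle top along -0.08796320669097311 -0.01157227142667786 lat -0.0009013215111060956
housing mouth [0.00014532 0.00141672 0.00299503] lat [-0.02199189 -0.00238745  0.02065565]
```

Depth also puts the fingertips at z≈0.166, level with the reported tool_pos, so tool_pos is effectively the fingertip. The x and y are consistent, and the handle's centre comes out at (0.5794, 0.0299). I'll descend until the tips are at z≈0.057 and close.

>>> servo_tool(deltas=[{"dx": 0, "dy": 0, "dz": 0.5, "ax": 0, "ay": 0, "az": 0, "hand": 60}, {"dx": 0, "dy": 0, "dz": 1.0, "ax": 0, "ay": 0, "az": 0, "hand": 60}, {"dx": 0, "dy": 0, "dz": 1.5, "ax": 0, "ay": 0, "az": 0, "hand": 60}, {"dx": 0, "dy": 0, "dz": 1.8, "ax": 0, "ay": 0, "az": 0, "hand": 60}, {"dx": 0, "dy": 0, "dz": 1.8, "ax": 0, "ay": 0, "az": 0, "hand": 40}, {"dx": 0, "dy": 0, "dz": 1.8, "ax": 0, "ay": 0, "az": 0, "hand": 10}, {"dx": 0, "dy": 0, "dz": 1.8, "ax": 0, "ay": 0, "az": 0, "hand": 10}, {"dx": 0, "dy": 0, "dz": 1.8, "ax": 0, "ay": 0, "az": 0, "hand": 10}, {"dx": 0, "dy": 0, "dz": 1.8, "ax": 0, "ay": 0, "az": 0, "hand": 10}], newtons=45)

```text
clock: 6.22
tool_pos: [0.5809, 0.0297, 0.0583]
eef_rot: [0.556, 0.831, 0.0, 0.0]
contact_force: [-0.0, 0.1, 2.9]
opening: 0.198
```

Gripped: the opening is 17.5 mm on an 18 mm handle. I'll pull most of the way and then look.

>>> servo_tool(deltas=[{"dx": -0.12, "dy": 0, "dz": 0, "ax": 0, "ay": 0, "az": 0, "hand": 10}, {"dx": -0.27, "dy": 0, "dz": 0, "ax": 0, "ay": 0, "az": 0, "hand": 10}, {"dx": -0.42, "dy": 0, "dz": 0, "ax": 0, "ay": 0, "az": 0, "hand": 10}, {"dx": -0.57, "dy": 0, "dz": 0, "ax": 0, "ay": 0, "az": 0, "hand": 10}, {"dx": -0.7, "dy": 0, "dz": 0, "ax": 0, "ay": 0, "az": 0, "hand": 10}, {"dx": -0.75, "dy": 0, "dz": 0, "ax": 0, "ay": 0, "az": 0, "hand": 10}, {"dx": -0.75, "dy": 0, "dz": 0, "ax": 0, "ay": 0, "az": 0, "hand": 10}, {"dx": -0.75, "dy": 0, "dz": 0, "ax": 0, "ay": 0, "az": 0, "hand": 10}])

```text
clock: 7.22
tool_pos: [0.5966, -0.008, 0.0583]
eef_rot: [0.555, 0.832, 0.002, -0.002]
contact_force: [-4.2, 7.7, 7.0]
opening: 0.199
```

```bash
cat > look.py <<'E'
import sys
from plant import r,eyes
from h import *
k=sys.argv[1]
s=r.get_state(); print(s['clock'],s['tool_pos'],s['opening']*88.1,s['contact_force'])
t=np.array([np.cos(np.radians(112.6)),np.sin(np.radians(112.6))]);sd=np.array([-t[1],t[0]])
M=np.array([.5563,.0853])
for n in ["wrist","top","scene"]:
    m=eyes.camera_model(n)
    p,d=eyes.snapshot(n); W=cloud(d,m); q=W[...,:2]-M; a=q@t; b=q@sd; Z=W[...,2]
    cv2.imwrite(f"pics/{n}{k}.png",p[:,:,::-1])
    reg=(a>0.02)&(a<.14)
    F=reg&(Z>.104)&(Z<.125)&(abs(b)<.0035); P=reg&(Z>.104)&(Z<.12)&(b>.0045)&(b<.009); Rd=reg&(Z>.104)&(Z<.12)&(b>.01)&(b<.03)
    for nm,B in(("fin",F),("blade",P),("rider",Rd)):
        if B.sum(): print(n,nm,B.sum(),"a mean %.4f med %.4f min %.4f max %.4f"%(a[B].mean(),np.median(a[B]),a[B].min(),a[B].max()))
    c={"wrist":p[0:130,240:400],"top":p[180:250,180:310],"scene":p[140:220,360:480]}[n]
    f=min(800/c.shape[1],600/c.shape[0]); cv2.imwrite(f"pics/{n}{k}c.png",cv2.resize(c[:,:,::-1],None,fx=f,fy=f,interpolation=cv2.INTER_CUBIC))
E
python3 look.py a
```

```text
7.225 [ 0.59661342 -0.00800627  0.05828205] 17.538485240009873 [-4.20191674  7.69366313  7.01797697]
top fin 11 a mean 0.0786 med 0.0789 min 0.0763 max 0.0820
top blade 6 a mean 0.0582 med 0.0578 min 0.0567 max 0.0602
top rider 60 a mean 0.0583 med 0.0578 min 0.0500 max 0.0680
scene fin 23 a mean 0.0754 med 0.0785 min 0.0562 max 0.0820
scene blade 11 a mean 0.0569 med 0.0565 min 0.0529 max 0.0604
scene rider 53 a mean 0.0555 med 0.0538 min 0.0488 max 0.0672
```

View pics/wrista.png

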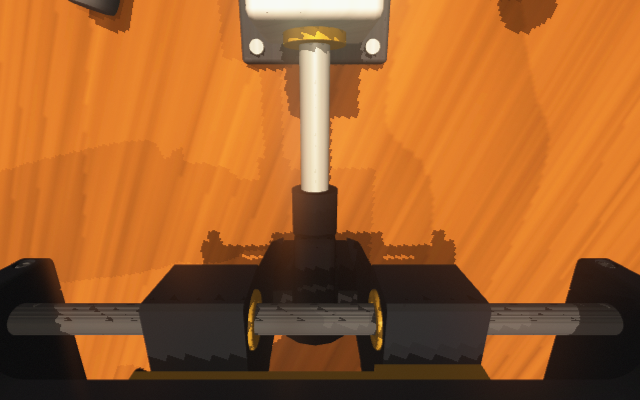

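View pics/topac.png

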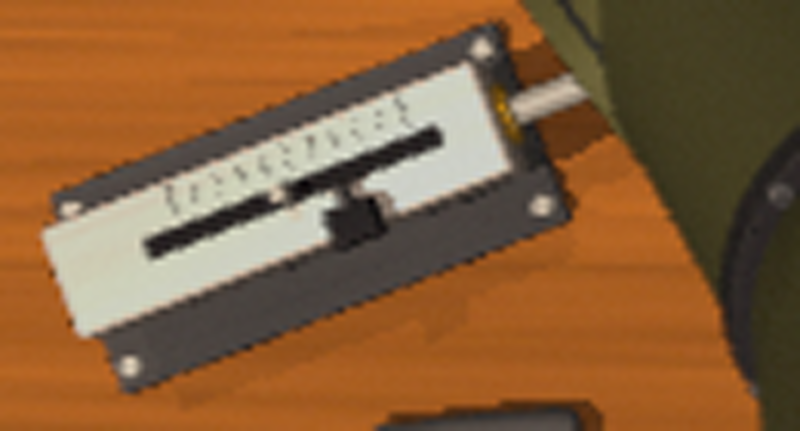

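View pics/sceneac.png

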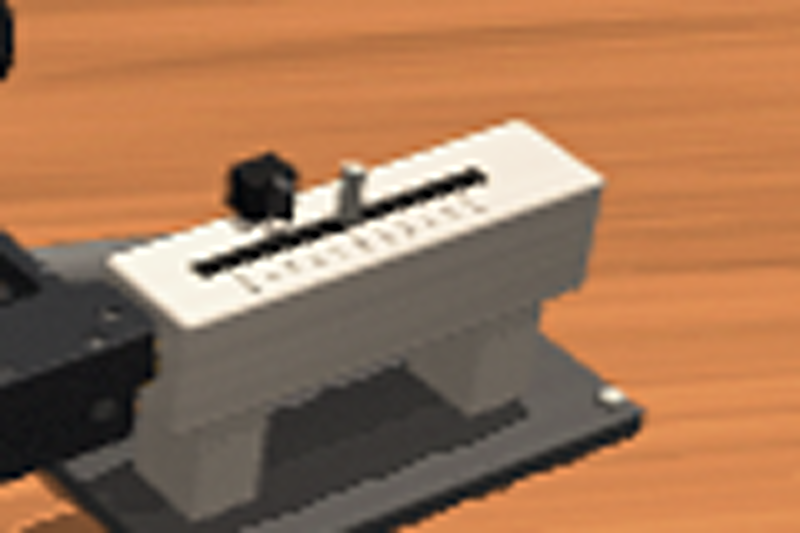

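The fin is at tester x≈0.0788 and the blade at about 0.058, with the rider's centre near 0.059, so about 20 mm remain. I'll add roughly 1 mm for compliance.

>>> servo_tool(deltas=[{"dx": -0.12, "dy": 0, "dz": 0, "ax": 0, "ay": 0, "az": 0, "hand": 10}, {"dx": -0.24, "dy": 0, "dz": 0, "ax": 0, "ay": 0, "az": 0, "hand": 10}, {"dx": -0.32, "dy": 0, "dz": 0, "ax": 0, "ay": 0, "az": 0, "hand": 10}, {"dx": -0.35, "dy": 0, "dz": 0, "ax": 0, "ay": 0, "az": 0, "hand": 10}, {"dx": -0.35, "dy": 0, "dz": 0, "ax": 0, "ay": 0, "az": 0, "hand": 10}, {"dx": -0.35, "dy": 0, "dz": 0, "ax": 0, "ay": 0, "az": 0, "hand": 10}, {"dx": -0.35, "dy": 0, "dz": 0, "ax": 0, "ay": 0, "az": 0, "hand": 10}])

```text
clock: 8.25
tool_pos: [0.6041, -0.026, 0.0583]
eef_rot: [0.555, 0.832, 0.002, -0.003]
contact_force: [-6.0, 9.7, 6.4]
opening: 0.199
```

```bash
python3 look.py b
```

```text
8.25 [ 0.60409285 -0.02601157  0.05828618] 17.52727440495876 [-5.97906645  9.72013118  6.3682973 ]
top fin 11 a mean 0.0596 med 0.0597 min 0.0571 max 0.0627
top blade 7 a mean 0.0587 med 0.0583 min 0.0567 max 0.0610
top rider 59 a mean 0.0582 med 0.0581 min 0.0500 max 0.0680
scene fin 21 a mean 0.0584 med 0.0580 min 0.0551 max 0.0629
scene blade 5 a mean 0.0575 med 0.0572 min 0.0560 max 0.0597
scene rider 59 a mean 0.0559 med 0.0548 min 0.0476 max 0.0678
```

View pics/topbc.png

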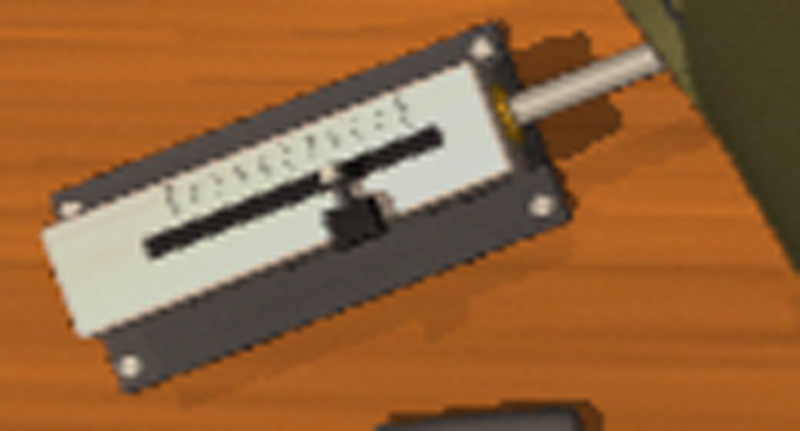

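View pics/scenebc.png

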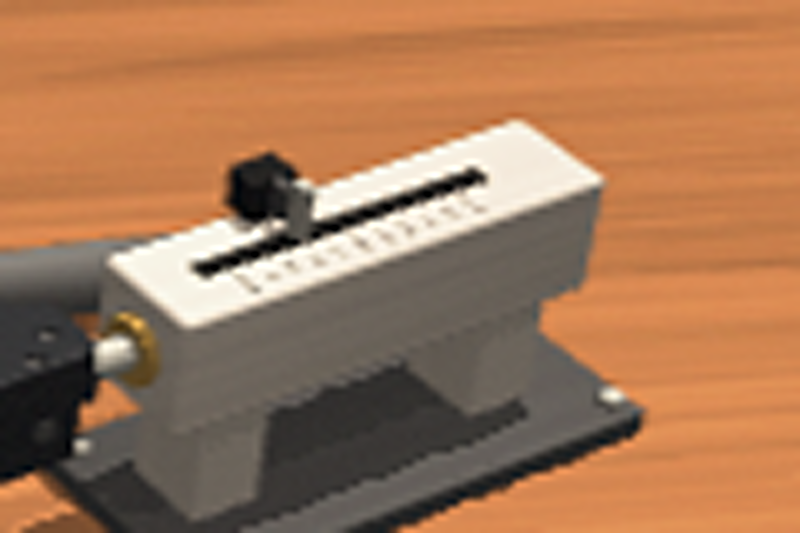

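In the top picture the fin at (332,178) is just short of the blade line at about (340,180), and depth agrees that about 1–1.5 mm is left. One small nudge, then settle.

>>> servo_tool(deltas=[{"dx": -0.015, "dy": 0, "dz": 0, "ax": 0, "ay": 0, "az": 0, "hand": 10}, {"dx": -0.025, "dy": 0, "dz": 0, "ax": 0, "ay": 0, "az": 0, "hand": 10}, {"dx": -0.025, "dy": 0, "dz": 0, "ax": 0, "ay": 0, "az": 0, "hand": 10}, {"dx": -0.025, "dy": 0, "dz": 0, "ax": 0, "ay": 0, "az": 0, "hand": 10}, {"dx": -0.025, "dy": 0, "dz": 0, "ax": 0, "ay": 0, "az": 0, "hand": 10}, {"dx": -0.025, "dy": 0, "dz": 0, "ax": 0, "ay": 0, "az": 0, "hand": 10}])

```text
clock: 9.15
tool_pos: [0.6046, -0.0271, 0.0583]
eef_rot: [0.555, 0.832, 0.002, -0.003]
contact_force: [-6.1, 9.9, 7.2]
opening: 0.2
```

```bash
python3 look.py c; python3 - <<'E'
from plant import r,eyes
from h import *
p,d=eyes.snapshot("scene");W=cloud(d,eyes.camera_model("scene"));Z=W[...,2];B=(abs(W[...,0]-.542)<.014)&(abs(W[...,1]+.24)<.014)&(Z>.06)&(Z<.1);print("plunger z",np.median(Z[B]))
s=r.get_state();print(s['tool_pos'],s['opening']*88.1,abs(s['qd']).max())
E
```

```text
9.15 [ 0.60456317 -0.02713893  0.05826276] 17.604027199935814 [-6.13408233  9.92842226  7.2321144 ]
top fin 10 a mean 0.0585 med 0.0588 min 0.0555 max 0.0618
top blade 7 a mean 0.0587 med 0.0580 min 0.0571 max 0.0616
top rider 59 a mean 0.0582 med 0.0578 min 0.0496 max 0.0682
scene fin 19 a mean 0.0577 med 0.0570 min 0.0546 max 0.0617
scene blade 9 a mean 0.0571 med 0.0575 min 0.0541 max 0.0592
scene rider 51 a mean 0.0563 med 0.0558 min 0.0483 max 0.0682
plunger z 0.0822970086192053
[ 0.60457393 -0.02715007  0.05827726] 17.211353273535643 0.0025715635885241866
```

View pics/topcc.png

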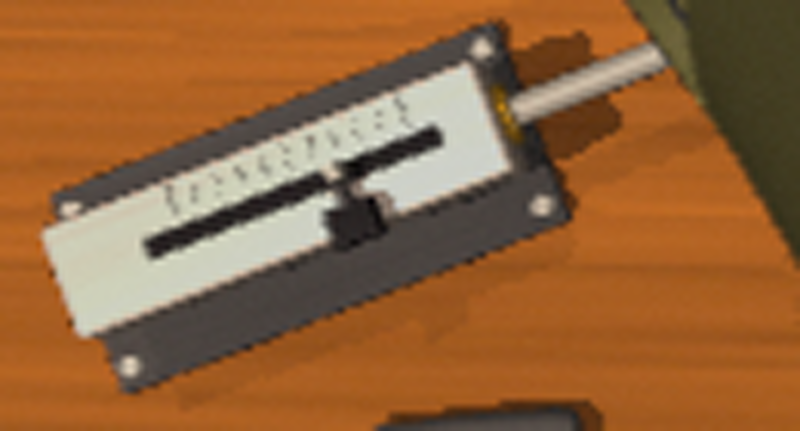

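View pics/topc.png

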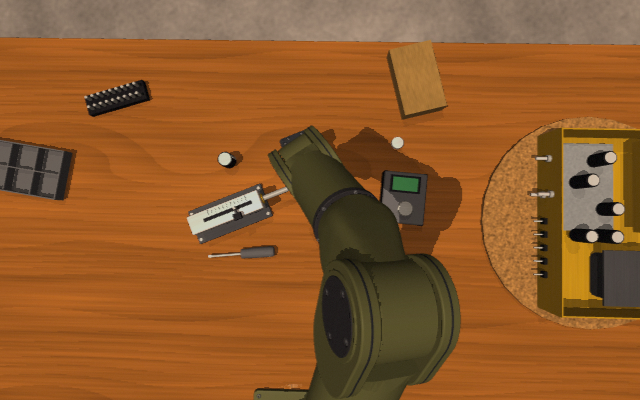

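The fin at (337,178) in the crop is in line with the blade. The loose things haven't moved: the capacitor is still at (227,159), the knob at (397,143) and the screwdriver at (245,254). The plunger is up, so I'm handing in.

```bash
python3 - <<'E'
from plant import r
print(r.finish_job())
s=r.get_state();print(s['clock'],s['tool_pos'],s['opening']*88.1,s['contact_force'])
E
```

```text
the job is handed in; nothing more can be done
None
the job is handed in; nothing more can be done
```

I pressed the plunger to its stop, let it come back up, then pulled the rod out until the fin was in line with the pointer. I handed the job in at about 9.3 s, still gripping the handle. No verdict was reported.

**Plunger:** the head went from z = 0.082 to 0.070 m, with about 28 N at the stop. It read 0.082 again both before the pull and at the end.

**Alignment:** in the last check the fin and blade were within about 1 mm along the housing. The top camera gave 0.0585 and 0.0587 m, and the scene camera 0.0577 and 0.0571 m. The calibration is only good to about 2 mm.

**Grip:** the gripper was set to 45 N and open 17.5 mm on the 18 mm handle. The joints were still, and the last readings showed about 12 N of pull along the rod.

**Pointer and loose things:** the pointer read the same place before and after. The capacitor, screwdriver and knob showed no visible shift in the top picture.

**What disagreed:** the reported tool position matched the fingertips, although the description puts the tips 25 mm ahead of it. My first press therefore stopped about 14 mm above the plunger without touching it. I corrected this by watching the force and depth readings and used the corrected height for the grasp. A vertical force of about 7 N remained while holding the handle.

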